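# Pin the guard bar of a dish carrier at the pottery market

## Task

Lock the yellow guard bar of the dish carrier for transport: take the long steel pin with the red grip out of the wooden rack and drop it all the way down through the holes of the fork and the bar, so that its collar rests on the fork. The bar must stay closed; let go of the pin.

Things in the scene. Friction and masses are not known exactly. Their poses are not given: they have to be found in the camera images.
- pin_grip (a point): Centre of the red upright grip (24 mm diameter, 50 mm tall) of the long loose steel pin, 0.3 kg, 136 mm tall, standing in the rack. Under the grip: a collar (54 mm diameter, 6 mm thick, underside 31 mm below this point), then a shaft (20 mm diameter, 80 mm long, last 14 mm tapering to a 12 mm nose, 111 mm below this point). z points up along the pin.
- rack: Wooden pin rack fixed to the table, 90 x 270 mm, 50 mm high; origin at its underside's centre, z up, y along its row of three holes (85 mm apart, 24 mm wide, 40 mm deep; row within 20 degrees of world y). They hold, in any order, the red pin and two bystanders: a short pin with blue grip and a plain wooden dowel, up to 140 mm above the table. The red pin must rise 40 mm to clear.
- fork_hole (a point): Centre of the 34 mm round hole in the top face of the dark steel fork's upper lug, 108 mm above the table; z up. The bar's eye and the lower lug (34 mm holes, down to 44 mm below) lie straight under it; free to 88 mm below. Pin home: grip centre 31 mm above this point. The fork stands on a fixed wooden carrier of dishes up to 95 mm tall; loose things between it and the rack are below 100 mm.
- guard_bar (a joint): Angle (rad) of the yellow steel guard bar about its upright hinge, 220 mm from its eye. 0 is closed, eye in the fork, as at the start; it grows to 1.4 as the bar swings level and outward. Light friction holds it.
There are look-alikes about, which are no part of the job. What is shaped like the part that bears pin_grip but green or purple is not meant.

How it is judged (in metres and radians):
At the end, for the whole second after the job is handed in: The long red-gripped pin stands upright (within 10 degrees) in the fork, on the hole's axis within 16 mm, its collar within 8 mm of the fork's top face, so that it passes through both lugs and the bar's eye, and the bar is closed (below 0.10 rad) (horizontal distance between pin_grip and fork_hole below 0.016 m and z of pin_grip in the frame of fork_hole below 0.039 m and angle between pin_grip's own z axis and vertical below 0.175 rad and value of joint guard_bar below 0.1 rad); the robot touches nothing.
It also fails if it takes over 42 s, if anything falls off the work surface, if the arm or the gripper's body presses on something with over 40 N, if the wrist force passes 120 N, or if a joint passes its speed limit or range.

## Robot

A 6-joint arm with a two-finger parallel gripper is mounted at the origin on the work surface. World frame = base frame: x ahead of the robot, y to its left, z up, the work surface at z = 0. Lengths are in mm, angles in rad, forces in N, time in s.
With the tool pointing down it reaches from about 275 to 725 mm from the base axis. Payload 15.9 kg.
Tool frame: the origin (TCP) lies on the centre line of the jaws, within the pads' length; the fingertips stand 19 mm ahead of it and the grasp point (between the pads) is the TCP; z points along the fingers, y is the direction in which the jaws open and shut (so a half turn about z gives the same grasp; the last joint's range is limited). The gripper opens to 85 mm and grips with 20 to 120 N. Pads are 22 mm wide; open, the fingers measure 114 mm over their backs; the gripper's body (76 mm by 85 mm) begins 54 mm behind the grasp point. The pads swing forward as they close: fully open they stand 13 mm farther back than shut.
Start: joints at [-1.239, 0.213, -0.034, 1.323, 0, 1.571], TCP at [162.866, -472.716, 250.306] pointing down, gripper open.
Joint ranges: [-2.98, 2.98], [-0.74, 1.72], [-1.14, 1.35], [-2.1, 2.04], [-1.57, 1.44], [-3.14, 3.14]. Speed limits (rad/s): [1.89, 1.89, 2.39, 2.57, 3.14, 3.14].

## Interface

Orientations are given as a rotation vector (axis times angle).
In Python, from bench import bot, imaging gives the robot as it stands. The module is installed in compiled form; this text tells all that it offers.
- The arm moves only by the tool carry_out, never from a script. Its argument "increments" is a list of rows, each an object with "jaw": the closure, from 0 (fully open) to 1 (shut); "slide": the shift along the tool's x, y, z in cm, a list of three; "twist": the turn about the tool's z in rad. A call has 1 to 5 rows; each row shifts and turns the commanded pose from where the row before left it, along the tool's axes as they then stand; what a row does not reach is not made up. A row lasts 1/12 s, in which the tool goes at most 41.7 mm and 7.16 degrees, less where a joint would pass 70% of its speed; a pose out of reach is approached as far as the arm can. A call is refused whole if a number of a shift passes 4.17 or a number of a turn 0.125, either way. A call with a gripper value outside its range is refused whole. The fingers move at their own pace and stop on an object; the grip force is fixed at half the most. Time passes only in rows, so rows that do not move let the fingers close. It gives the time, the measured TCP pose, the force and the opening at its end, in the units of the state.
- bot.state(): the state, without advancing time (a new reading comes with each control period).
- imaging.grab_frame(name): name is "scene" or "top"; returns the picture (480x640x3 uint8, red, green, blue); there is no depth.
- imaging.camera_model(name): a dict with "fx", "fy", "cx", "cy" (pixels), "cam_to_world" (4x4, takes a point from camera to world coordinates). Camera axes: x right, y up, looking along -z (the intrinsics and any distortion apply to the point x, -y, -z); pixel columns grow to the right and rows downward; lengths in mm; the calibration is good to about 2 mm. A picture is of the moment at which its call begins. camera_model takes no time and is no camera call.
- bot.hand_in(): hands the job in, once; it reports no verdict.
The state is a dict: "time_s": time; "joints": joint angles; "dq": joint speeds; "joint_torque": joint torques, N m; "ee_pos": TCP position; "orientation": TCP orientation; "wrist_force": force on the tool from outside, world axes, zero at the start; "moment": the same for the moment, N m; "opening": finger opening in mm.
Only numpy, scipy, OpenCV 4.12 (cv2) and the standard library are available. Lean on these libraries where they do the work, as an engineer would, in place of code of your own. Each camera call takes 0.05 s, during which the arm holds its last target. There are 200 camera calls.

## Working session

There is one attempt and no reset: what is moved stays moved. The work goes in short steps, Python scripts to look and compute and a tool call to move; the robot and the scene stay as the last step left them, time stands still between calls to the robot, and variables do not carry over. Pictures are saved under pics/ and viewed, about 8 in all and at most 12, crops included, and the job is handed in when it is done.

Besides the shell and the picture viewer there is one more tool, called after "Request:" by a JSON object that holds its "api" and its "payload". carry_out: Moves the arm, as the interface text tells. Its arguments: {"type":"object","properties":{"increments":{"type":"array","items":{"type":"object","properties":{"jaw":{"type":"number"},"slide":{"type":"array","items":{"type":"number"}},"twist":{"type":"number"}}}}},"required":["increments"]}

```bash
mkdir -p pics
python3 - <<'E'
from bench import bot, imaging
import cv2
for n in("scene","top"):
    im=imaging.grab_frame(n); cv2.imwrite(f"pics/{n}0.png",im[:,:,::-1])
    m=imaging.camera_model(n); print(n,m)
print(bot.state())
E
```

```text
scene {'fx': 615.1416955060218, 'fy': 615.1416955060218, 'cx': 320.2889927334602, 'cy': 233.21383800029275, 'cam_to_world': array([[ 1.92568925e-01, -7.64207208e-01,  6.15552234e-01,
         1.24925195e+03],
       [ 9.81282566e-01,  1.50811091e-01, -1.19751992e-01,
        -1.58793342e+02],
       [-1.31676824e-03,  6.27091188e-01,  7.78944740e-01,
         1.00853457e+03],
       [ 0.00000000e+00,  0.00000000e+00,  0.00000000e+00,
         1.00000000e+00]])}
top {'fx': 563.652357245107, 'fy': 563.652357245107, 'cx': 317.0044102266083, 'cy': 232.84618210512497, 'cam_to_world': array([[-4.40673492e-03,  9.91293517e-01, -1.31596895e-01,
         3.65915293e+02],
       [-9.99934548e-01, -2.97868847e-03,  1.10465518e-02,
         5.30276677e+00],
       [ 1.05583890e-02,  1.31636961e-01,  9.91241762e-01,
         1.29441475e+03],
       [ 0.00000000e+00,  0.00000000e+00,  0.00000000e+00,
         1.00000000e+00]])}
{'time_s': 0.1, 'joints': array([-1.23899527e+00,  2.13347871e-01, -3.49807456e-02,  1.32353267e+00,
        3.09384805e-05,  1.57079417e+00]), 'dq': array([ 1.19596536e-03, -2.00137173e-03,  2.19212031e-05,  4.28247731e-04,
       -4.47968389e-04,  9.75643654e-04]), 'joint_torque': array([ 4.13719295e-05, -6.87248397e+01,  4.87806201e+01,  1.21335156e-02,
       -1.06438035e-04,  1.31016026e-05]), 'ee_pos': array([ 162.78483988, -472.44399065,  249.85139612]), 'orientation': array([-3.09741719e+00, -5.18633398e-01,  2.28244267e-04]), 'wrist_force': array([ 0.50897098, -0.26732878, -0.3400189 ]), 'moment': array([-0.00961814,  0.06402882, -0.02424582]), 'opening': 85.43301623514216}
```

View pics/scene0.png

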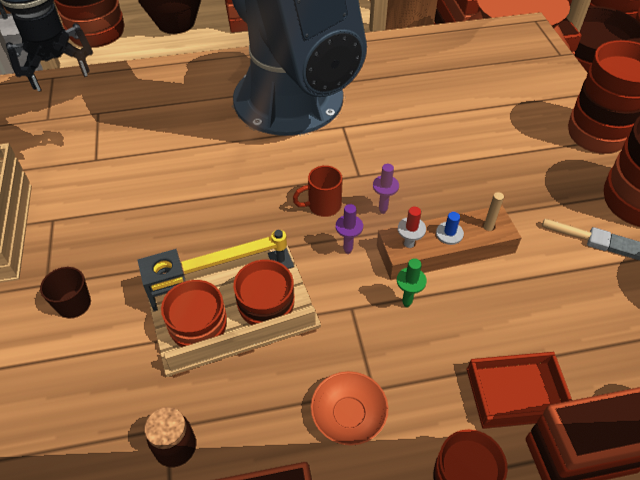

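View pics/top0.png

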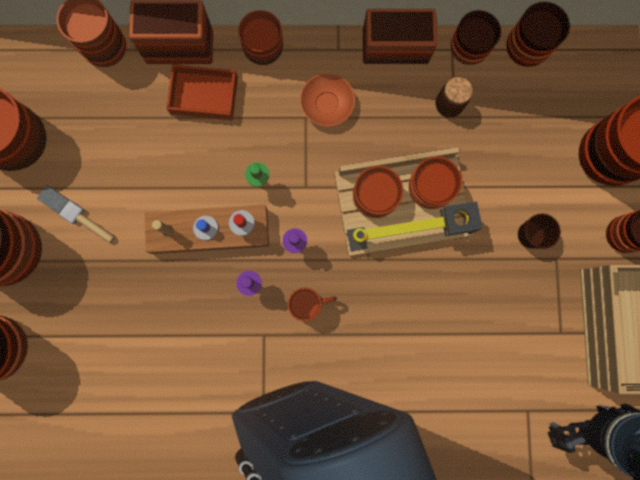

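Seen in both views. Look-alikes: red grip at scene (414,218) / top (240,219). Green is at (411,270) / (257,174), purple at (349,225) and (387,180) / (295,240) and (249,283), and blue at (452,225) / (204,227). I choose the red one standing in the rack. The fork hole is at scene (162,267) / top (461,219). Next is one close crop of both.

```bash
cat > h.py <<'E'
import numpy as np, cv2
from bench import bot, imaging
from scipy.optimize import least_squares
M={n:imaging.camera_model(n) for n in("scene","top")}
def ray(n,uv):
    m=M[n];T=m["cam_to_world"]
    d=T[:3,:3]@np.array([(uv[0]-m["cx"])/m["fx"],-(uv[1]-m["cy"])/m["fy"],-1]);return T[:3,3],d/np.linalg.norm(d)
def atz(n,uv,z):
    o,d=ray(n,uv);return o+d*(z-o[2])/d[2]
def proj(n,p):
    m=M[n];T=m["cam_to_world"];c=T[:3,:3].T@(np.array(p)-T[:3,3]);return np.array([m["cx"]+m["fx"]*c[0]/-c[2],m["cy"]-m["fy"]*c[1]/-c[2]])
def tri(a,b):
    r=least_squares(lambda p:np.r_[proj("scene",p)-a,proj("top",p)-b],[450,0,100]);return r.x,r.fun
def blob(im,box):
    x0,y0,x1,y1=box;h=cv2.cvtColor(im[y0:y1,x0:x1],cv2.COLOR_RGB2HSV)
    k=(((h[...,0]<6)|(h[...,0]>174))&(h[...,1]>190)&(h[...,2]>80)).astype(np.uint8)
    n,l,s,c=cv2.connectedComponentsWithStats(k);i=1+np.argmax(s[1:,4]);return c[i]+[x0,y0],s[i]
def crop(im,c,r,w=400,h=300):
    x,y=c;rx=r;ry=int(r*h/w);return cv2.resize(im[y-ry:y+ry,x-rx:x+rx],(w,h),interpolation=cv2.INTER_CUBIC)
E
python3 - <<'E'
from h import *
s=cv2.imread("pics/scene0.png");t=cv2.imread("pics/top0.png")
cv2.imwrite("pics/c1.png",np.vstack([np.hstack([crop(s,(414,228),40),crop(s,(163,270),40)]),np.hstack([crop(t,(240,222),40),crop(t,(460,220),40)])]))
a,sa=blob(s[:,:,::-1],(398,200,430,235));b,sb=blob(t[:,:,::-1],(225,205,255,240))
print(a,sa,b,sb,tri(a,b),atz("scene",a,121),atz("top",b,130))
print(tri((162.5,267.5),(461,219)),atz("scene",(162.5,267.5),108),atz("top",(461,219),108))
E
```

```text
[413.95348837 218.10697674] [  9   7  14  24 215] [238.77419355 219.43548387] [10 10  9 10 62] (array([549.9713423 , 156.35202245, 125.79985208]), array([-0.125683  ,  0.00884302, -0.13632605, -0.03502806])) [546.19392243 158.30475414 121.        ] [549.23503697 155.52391875 130.        ]
(array([ 553.73459325, -316.54413453,   99.71857988]), array([-0.53805299, -0.04687516, -0.6382433 , -0.04242201])) [ 560.36472775 -314.15990815  108.        ] [ 552.33720786 -315.67690163  108.        ]
```

View pics/c1.png

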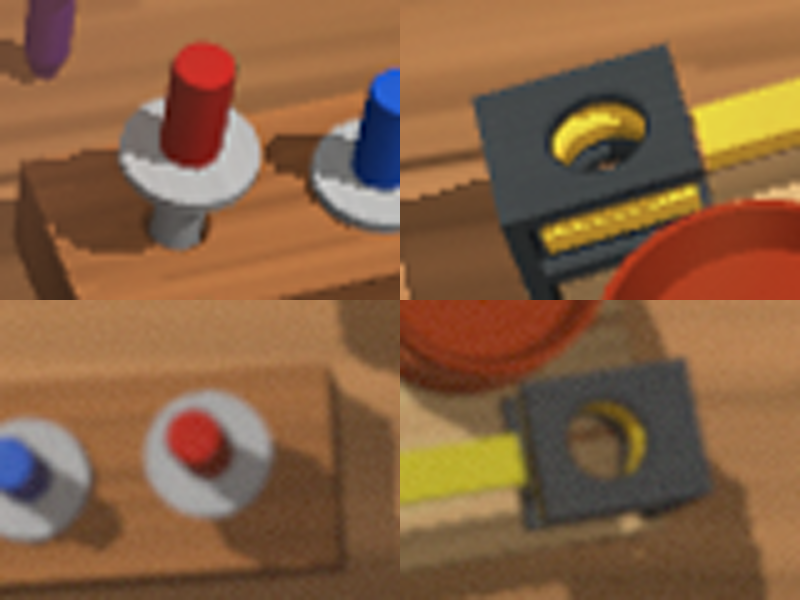

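Run:
```python
from h import *
for nm,a,b,z in(("fork",(162.4,266.1),(461.1,217.6),108),("collar",(411.7,227.8),(241.4,222.4),96),("griptop",(414.4,210.6),(237.8,218.3),146)):
    print(nm,tri(a,b),atz("scene",a,z),atz("top",b,z))
from scipy.spatial.transform import Rotation as R
print(R.from_rotvec(bot.state()["orientation"]).as_matrix().round(3))
# bar direction: hinge
print(atz("top",(360,236),108), atz("scene",(279,238),108))
# rack edge direction
print(atz("top",(266,206.5),50),atz("top",(146,211),50))
```

```text
fork (array([ 555.7022846 , -315.30250662,  106.38269609]), array([-0.44969131, -0.03921402, -0.53362465, -0.03541692])) [ 557.19064006 -314.22927518  108.        ] [ 555.36420281 -316.00665347  108.        ]
collar (array([548.48956067, 155.33025701,  95.47105548]), array([-0.45769448,  0.03125731, -0.49867732, -0.12684889])) [548.99076129 156.03107799  96.        ] [548.13056297 154.19113709  96.        ]
griptop (array([548.98619127, 155.32712717, 146.45986399]), array([ 0.04875376, -0.00346614,  0.05266406,  0.01357988])) [548.60332144 155.40357499 146.        ] [549.08813414 155.49592504 146.        ]
[[ 0.945  0.326 -0.   ]
 [ 0.326 -0.945  0.001]
 [ 0.    -0.001 -1.   ]]
[516.3926792  -99.19989511 108.        ] [533.94517806 -98.22365086 108.        ]
[590.9733835  105.37828297  50.        ] [581.44847695 372.84317494  50.        ]
```

The grip is at about (549, 155, 121) and the fork hole at about (556, -315, 108). Both agree with the given heights within 2 mm. I'll turn the jaws to open along world x, perpendicular to the row, then cross over. After that, tool x = +Y, y = +X and z = down.

Request:
{"api": "carry_out", "payload": {"increments": [{"twist": -0.124, "slide": [0, 0, 0], "jaw": 0}, {"twist": -0.124, "slide": [0, 0, 0], "jaw": 0}, {"twist": -0.124, "slide": [0, 0, 0], "jaw": 0}, {"twist": -0.124, "slide": [0, 0, 0], "jaw": 0}, {"twist": -0.124, "slide": [0, 0, 0], "jaw": 0}]}}

```text
time_s: 0.52
ee_pos: [162.8, -472.5, 250.0]
orientation: [-2.787, -1.448, -0.0]
wrist_force: [-0.5, 0.6, 0.7]
opening: 85.4
```

Request:
{"api": "carry_out", "payload": {"increments": [{"twist": -0.124, "slide": [0, 0, 0], "jaw": 0}, {"twist": -0.124, "slide": [0, 0, 0], "jaw": 0}, {"twist": -0.124, "slide": [0, 0, 0], "jaw": 0}, {"twist": -0.124, "slide": [0, 0, 0], "jaw": 0}, {"twist": -0.124, "slide": [0, 0, 0], "jaw": 0}]}}

```text
time_s: 0.93
ee_pos: [162.8, -472.5, 250.0]
orientation: [-2.213, -2.229, -0.0]
wrist_force: [-0.4, 0.6, 0.3]
opening: 85.3
```

Request:
{"api": "carry_out", "payload": {"increments": [{"slide": [3.1, 1.9, 0], "twist": 0, "jaw": 0}, {"slide": [3.1, 1.9, 0], "twist": 0, "jaw": 0}, {"slide": [3.1, 1.9, 0], "twist": 0, "jaw": 0}, {"slide": [3.1, 1.9, 0], "twist": 0, "jaw": 0}, {"slide": [3.1, 1.9, 0], "twist": 0, "jaw": 0}]}}

```text
time_s: 1.35
ee_pos: [258.0, -316.0, 250.1]
orientation: [-2.221, -2.222, -0.0]
wrist_force: [-0.1, -0.5, 0.1]
opening: 85.3
```

Request:
{"api": "carry_out", "payload": {"increments": [{"slide": [3.1, 1.9, 0], "twist": 0, "jaw": 0}, {"slide": [3.1, 1.9, 0], "twist": 0, "jaw": 0}, {"slide": [3.1, 1.9, 0], "twist": 0, "jaw": 0}, {"slide": [3.1, 1.9, 0], "twist": 0, "jaw": 0}, {"slide": [3.1, 1.9, 0], "twist": 0, "jaw": 0}]}}

```text
time_s: 1.77
ee_pos: [352.9, -160.8, 250.3]
orientation: [-2.221, -2.222, -0.0]
wrist_force: [1.6, -1.2, -0.2]
opening: 85.2
```

Request:
{"api": "carry_out", "payload": {"increments": [{"slide": [3.1, 1.9, 0], "twist": 0, "jaw": 0}, {"slide": [3.1, 1.9, 0], "twist": 0, "jaw": 0}, {"slide": [3.1, 1.9, 0], "twist": 0, "jaw": 0}, {"slide": [3.1, 1.9, 0], "twist": 0, "jaw": 0}, {"slide": [3.1, 1.9, 0], "twist": 0, "jaw": 0}]}}

```text
time_s: 2.18
ee_pos: [447.8, -5.5, 250.2]
orientation: [-2.22, -2.223, 0.0]
wrist_force: [1.0, -0.6, -0.1]
opening: 85.2
```

Request:
{"api": "carry_out", "payload": {"increments": [{"slide": [3.1, 1.9, 0], "twist": 0, "jaw": 0}, {"slide": [3.1, 1.9, 0], "twist": 0, "jaw": 0}, {"slide": [3.1, 1.9, 0], "twist": 0, "jaw": 0}, {"slide": [3.1, 1.9, 0], "twist": 0, "jaw": 0}, {"slide": [0, 0, 0], "twist": 0, "jaw": 0}]}}

```text
time_s: 2.6
ee_pos: [525.1, 121.2, 249.0]
orientation: [-2.216, -2.225, -0.0]
wrist_force: [1.0, 0.7, -0.8]
opening: 85.5
```

Request:
{"api": "carry_out", "payload": {"increments": [{"slide": [1.7, 1.2, 0], "twist": 0, "jaw": 0}, {"slide": [1.7, 1.2, 0], "twist": 0, "jaw": 0}, {"slide": [0, 0, 3], "twist": 0, "jaw": 0}, {"slide": [0, 0, 3], "twist": 0, "jaw": 0}, {"slide": [0, 0, 0], "twist": 0, "jaw": 0}]}}

```text
time_s: 3.02
ee_pos: [544.7, 150.2, 184.9]
orientation: [-2.217, -2.22, 0.011]
wrist_force: [-1.2, -0.6, -1.0]
opening: 85.3
```

Run:
```python
from h import *
s=imaging.grab_frame("scene")[:,:,::-1];t=imaging.grab_frame("top")[:,:,::-1]
p=bot.state()["ee_pos"];print(p)
cv2.imwrite("pics/c2.png",np.hstack([crop(s,(414,205),50),crop(t,(240,215),60)]))
```

```text
[546.50783362 150.38112615 190.23057191]
```

View pics/c2.png

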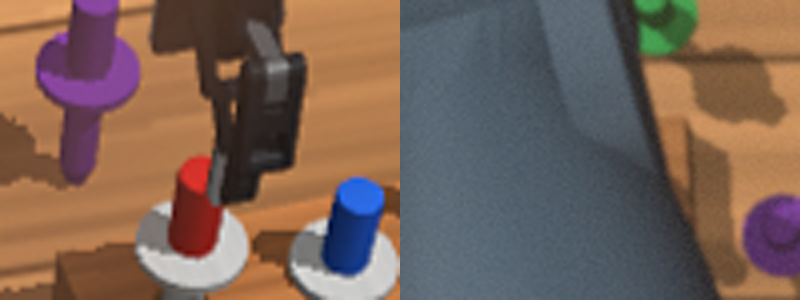

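The crop shows the near finger just in front of and above the red grip, at scene about (424,215) against the grip at (413,218). The arm hides the pin from the top camera. I'll correct by +5 mm Y and +2.5 mm X before going down.

Request:
{"api": "carry_out", "payload": {"increments": [{"slide": [0.5, 0.25, 0], "twist": 0, "jaw": 0}, {"slide": [0, 0, 0], "twist": 0, "jaw": 0}, {"slide": [0, 0, 0], "twist": 0, "jaw": 0}]}}

```text
time_s: 3.37
ee_pos: [550.6, 156.1, 191.9]
orientation: [2.219, 2.222, 0.003]
wrist_force: [-0.2, 0.5, -0.5]
opening: 85.5
```

Run:
```python
from h import *
s=imaging.grab_frame("scene")[:,:,::-1]
st=bot.state();p=st["ee_pos"];print(p,st["orientation"])
o=(369,165)
c=crop(s,(414,210),60,800,600)
for q in([p[0]+42,p[1]-11,p[2]-6],[p[0]+42,p[1]+11,p[2]-6],[549,155.3,146]):
    u=(proj("scene",q)+.5-[354,165])*800/120;print(u);cv2.circle(c,tuple(int(v) for v in u),4,(255,255,0),-1)
cv2.imwrite("pics/c3.png",c)
```

```text
[550.35648644 155.87209284 191.56519105] [2.21960987 2.22196585 0.00259686]
[432.79243327 337.82922468]
[512.84457853 325.57410331]
[406.05036085 308.44559221]
```

View pics/c3.png

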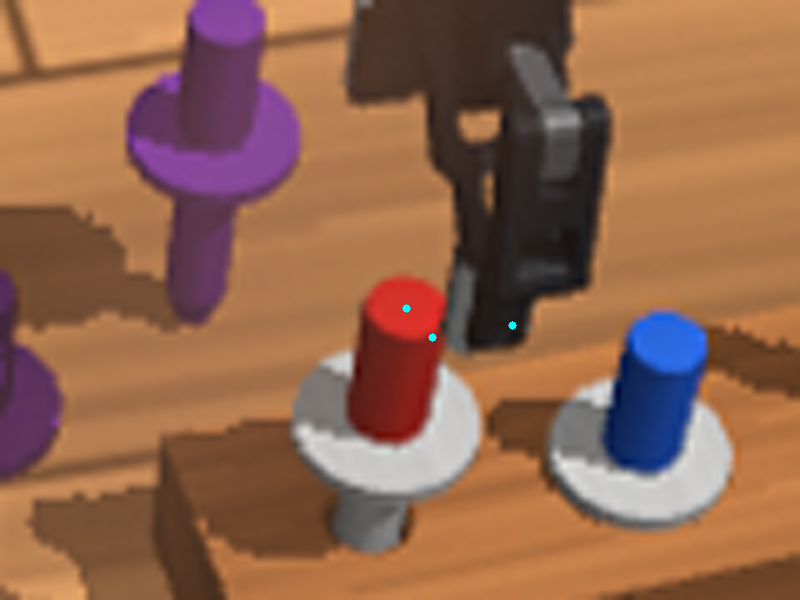

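Crop: the red grip top is at the predicted pixel. The near finger is beside the grip in front and clears it as expected, and the blue pin is clear. Going down 69 mm and closing.

Request:
{"api": "carry_out", "payload": {"increments": [{"slide": [0, 0, 2.5], "twist": 0, "jaw": 0}, {"slide": [-0.05, -0.1, 2.5], "twist": 0, "jaw": 0}, {"slide": [0, 0, 1.9], "twist": 0, "jaw": 0}, {"slide": [0, 0, 0], "twist": 0, "jaw": 0}, {"slide": [0, 0, 0], "twist": 0, "jaw": 0}]}}

```text
time_s: 3.83
ee_pos: [548.5, 155.1, 121.6]
orientation: [-2.22, -2.222, 0.001]
wrist_force: [0.8, -1.0, 0.8]
opening: 85.4
```

Request:
{"api": "carry_out", "payload": {"increments": [{"slide": [0, 0, 0], "twist": 0, "jaw": 1}, {"slide": [0, 0, 0], "twist": 0, "jaw": 1}, {"slide": [0, 0, 0], "twist": 0, "jaw": 1}, {"slide": [0, 0, 0], "twist": 0, "jaw": 1}, {"slide": [0, 0, 0], "twist": 0, "jaw": 1}]}}

```text
time_s: 4.25
ee_pos: [549.0, 155.2, 121.9]
orientation: [2.22, 2.222, 0.001]
wrist_force: [0.2, -0.2, -0.3]
opening: 25.5
```

Request:
{"api": "carry_out", "payload": {"increments": [{"slide": [0, 0, 0], "twist": 0, "jaw": 1}, {"slide": [0, 0, 0], "twist": 0, "jaw": 1}, {"slide": [0, 0, 0], "twist": 0, "jaw": 1}, {"slide": [0, 0, 0], "twist": 0, "jaw": 1}, {"slide": [0, 0, 0], "twist": 0, "jaw": 1}]}}

```text
time_s: 4.67
ee_pos: [548.8, 155.3, 121.9]
orientation: [2.22, 2.223, 0.001]
wrist_force: [-2.8, -1.0, 7.7]
opening: 22.4
```

Gripped, with the opening at 22.4 mm. Lifting straight up.

Request:
{"api": "carry_out", "payload": {"increments": [{"slide": [0, 0, -1], "twist": 0, "jaw": 1}, {"slide": [0, 0, -1.5], "twist": 0, "jaw": 1}, {"slide": [0, 0, -2], "twist": 0, "jaw": 1}, {"slide": [0, 0, -2], "twist": 0, "jaw": 1}, {"slide": [0, 0, -2], "twist": 0, "jaw": 1}]}}

```text
time_s: 5.08
ee_pos: [548.4, 155.1, 207.6]
orientation: [-2.22, -2.222, 0.001]
wrist_force: [0.5, -0.2, -4.1]
opening: 22.5
```

Request:
{"api": "carry_out", "payload": {"increments": [{"slide": [0, 0, -2], "twist": 0, "jaw": 1}, {"slide": [0, 0, -2], "twist": 0, "jaw": 1}, {"slide": [0, 0, -1.5], "twist": 0, "jaw": 1}, {"slide": [0, 0, 0], "twist": 0, "jaw": 1}, {"slide": [0, 0, 0], "twist": 0, "jaw": 1}]}}

```text
time_s: 5.5
ee_pos: [549.0, 155.2, 261.7]
orientation: [2.22, 2.222, 0.001]
wrist_force: [0.2, 0.2, -4.3]
opening: 22.7
```

Run:
```python
from h import *
s=imaging.grab_frame("scene")[:,:,::-1]
st=bot.state();p=st["ee_pos"];print(p,st["opening"],proj("scene",p))
u=proj("scene",p).astype(int)
cv2.imwrite("pics/c4.png",crop(s,(u[0],u[1]+20),70,800,600));print(u)
```

```text
[548.55359837 155.10657277 260.65397908] 22.78879436048948 [422.12960099 166.62007222]
[422 166]
```

View pics/c4.png

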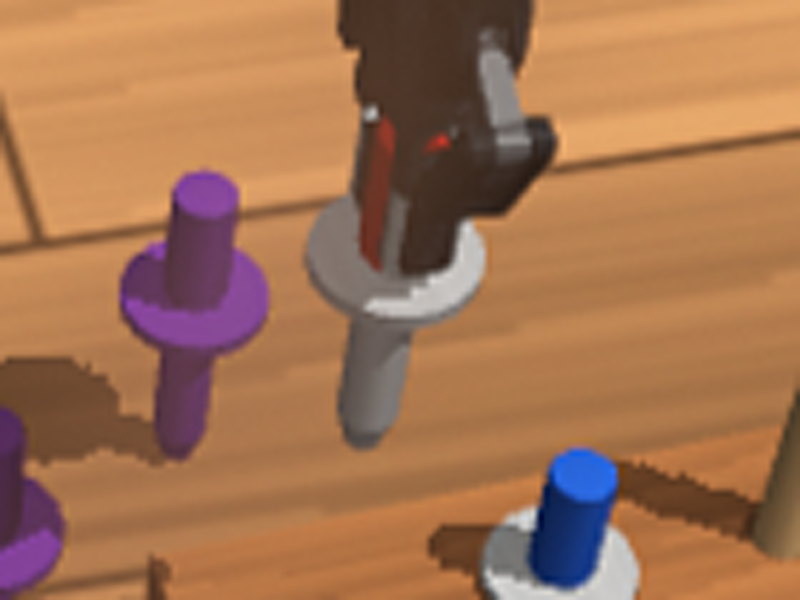

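The pin is held, upright and clear of the rack. Its nose is at crop (362,445) and the collar at (395,260). Carrying it to the fork.

Request:
{"api": "carry_out", "payload": {"increments": [{"slide": [-1, 0, 0], "twist": 0, "jaw": 1}, {"slide": [-2, 0, 0], "twist": 0, "jaw": 1}, {"slide": [-3, 0, 0], "twist": 0, "jaw": 1}, {"slide": [-3, 0.1, 0], "twist": 0, "jaw": 1}, {"slide": [-3, 0.1, 0], "twist": 0, "jaw": 1}]}}

```text
time_s: 5.97
ee_pos: [550.0, 33.5, 260.1]
orientation: [-2.219, -2.222, 0.002]
wrist_force: [0.9, -0.2, -3.7]
opening: 23.0
```

Request:
{"api": "carry_out", "payload": {"increments": [{"slide": [-3, 0.1, 0], "twist": 0, "jaw": 1}, {"slide": [-3, 0.1, 0], "twist": 0, "jaw": 1}, {"slide": [-3, 0.1, 0], "twist": 0, "jaw": 1}, {"slide": [-3, 0.1, 0], "twist": 0, "jaw": 1}, {"slide": [-3, 0.1, 0], "twist": 0, "jaw": 1}]}}

```text
time_s: 6.38
ee_pos: [555.1, -116.7, 260.2]
orientation: [-2.22, -2.221, 0.002]
wrist_force: [0.7, 1.0, -3.1]
opening: 22.6
```

Request:
{"api": "carry_out", "payload": {"increments": [{"slide": [-3, 0, 0], "twist": 0, "jaw": 1}, {"slide": [-3, 0, 0], "twist": 0, "jaw": 1}, {"slide": [-3, 0, 0], "twist": 0, "jaw": 1}, {"slide": [-3, 0, 0], "twist": 0, "jaw": 1}, {"slide": [-3, 0, 0], "twist": 0, "jaw": 1}]}}

```text
time_s: 6.8
ee_pos: [555.1, -266.6, 260.1]
orientation: [-2.219, -2.221, 0.001]
wrist_force: [1.0, -0.1, -4.1]
opening: 22.8
```

Request:
{"api": "carry_out", "payload": {"increments": [{"slide": [-2, 0, 0], "twist": 0, "jaw": 1}, {"slide": [-1.5, 0, 0], "twist": 0, "jaw": 1}, {"slide": [-1, 0, 0], "twist": 0, "jaw": 1}, {"slide": [0, 0, 0], "twist": 0, "jaw": 1}, {"slide": [0, 0, 0], "twist": 0, "jaw": 1}]}}

```text
time_s: 7.22
ee_pos: [555.8, -309.9, 260.5]
orientation: [-2.22, -2.221, 0.0]
wrist_force: [-0.3, 0.2, -4.3]
opening: 22.8
```

Request:
{"api": "carry_out", "payload": {"increments": [{"slide": [-0.5, 0, 1.4], "twist": 0, "jaw": 1}, {"slide": [0, 0, 1.4], "twist": 0, "jaw": 1}, {"slide": [0, 0, 0], "twist": 0, "jaw": 1}, {"slide": [0, 0, 0], "twist": 0, "jaw": 1}]}}

```text
time_s: 7.55
ee_pos: [555.8, -313.7, 233.0]
orientation: [-2.218, -2.223, 0.0]
wrist_force: [-1.3, -0.2, -3.7]
opening: 22.9
```

Run:
```python
from h import *
s=imaging.grab_frame("scene")[:,:,::-1]; t=imaging.grab_frame("top")[:,:,::-1]
st=bot.state();p=st["ee_pos"];print(p)
c=crop(s,(163,240),60,800,600)
f=lambda q:(proj("scene",q)+.5-[103,195])*800/120
d=p[2]-122.0  # lift since grasp (grip 121)
for q in([p[0],p[1],p[2]-112],[p[0],p[1],p[2]-32],[556,-315.2,108]):
    print(f(q))
    cv2.circle(c,tuple(int(v) for v in f(q)),3,(255,255,0),-1)
cv2.imwrite("pics/c5.png",c)
```

```text
[ 556.48151155 -314.28198706  234.26929526]
[388.31868572 444.05690725]
[323.91632183 256.63174661]
[395.54994332 474.38934429]
```

View pics/c5.png

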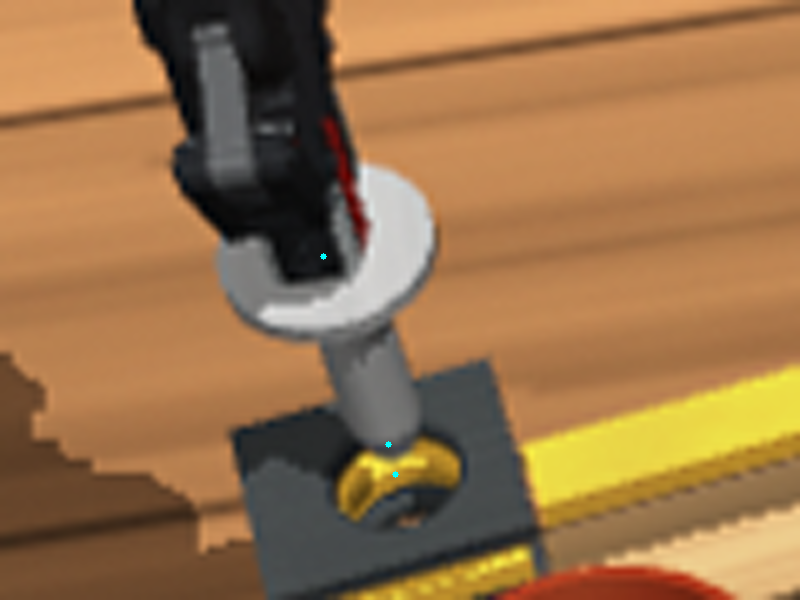

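The nose is at crop (386,442), as predicted, over the hole centre at about (400,481). The remaining error is under 2 mm against 7 mm of clearance. Lowering in stages and watching the force.

Request:
{"api": "carry_out", "payload": {"increments": [{"slide": [0, 0.05, 1], "twist": 0, "jaw": 1}, {"slide": [0, 0, 1], "twist": 0, "jaw": 1}, {"slide": [0, 0, 1], "twist": 0, "jaw": 1}, {"slide": [0, 0, 1], "twist": 0, "jaw": 1}, {"slide": [0, 0, 0], "twist": 0, "jaw": 1}]}}

```text
time_s: 8.07
ee_pos: [555.7, -314.3, 190.4]
orientation: [-2.218, -2.22, 0.002]
wrist_force: [-0.9, -0.2, -4.1]
opening: 22.4
```

Request:
{"api": "carry_out", "payload": {"increments": [{"slide": [0, 0, 1], "twist": 0, "jaw": 1}, {"slide": [0, 0, 1], "twist": 0, "jaw": 1}, {"slide": [0, 0, 1], "twist": 0, "jaw": 1}, {"slide": [0, 0, 1], "twist": 0, "jaw": 1}, {"slide": [0, 0, 0], "twist": 0, "jaw": 1}]}}

```text
time_s: 8.48
ee_pos: [555.8, -314.3, 150.7]
orientation: [-2.218, -2.22, 0.001]
wrist_force: [-0.1, 0.6, -4.1]
opening: 22.7
```

Request:
{"api": "carry_out", "payload": {"increments": [{"slide": [0, 0, 0.4], "twist": 0, "jaw": 1}, {"slide": [0, 0, 0.4], "twist": 0, "jaw": 1}, {"slide": [0, 0, 0], "twist": 0, "jaw": 1}, {"slide": [0, 0, 0], "twist": 0, "jaw": 1}]}}

```text
time_s: 8.82
ee_pos: [556.8, -314.8, 145.4]
orientation: [2.22, 2.222, 0.0]
wrist_force: [-0.4, -0.5, -3.7]
opening: 22.6
```

Request:
{"api": "carry_out", "payload": {"increments": [{"slide": [0, 0, 0.2], "twist": 0, "jaw": 1}, {"slide": [0, 0, 0], "twist": 0, "jaw": 1}, {"slide": [0, 0, 0], "twist": 0, "jaw": 1}]}}

```text
time_s: 9.07
ee_pos: [556.7, -314.9, 143.4]
orientation: [2.22, 2.222, 0.0]
wrist_force: [-0.2, -0.3, -4.1]
opening: 23.0
```

Run:
```python
from h import *
s=imaging.grab_frame("scene")[:,:,::-1]
st=bot.state();print(st["ee_pos"],st["wrist_force"])
cv2.imwrite("pics/c6.png",crop(s,(163,250),60,800,600))
```

```text
[ 556.77167071 -314.85709425  143.44693171] [ 0.13833411 -1.15577666 -4.01886324]
```

View pics/c6.png

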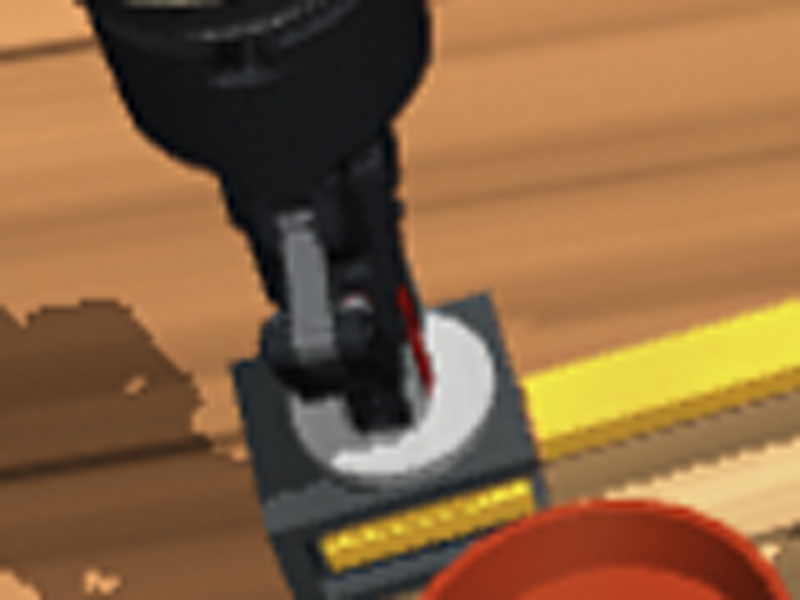

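The collar lies just above the fork top at crop (393,390), and the bar is closed. Going down 2 mm more, then releasing.

Request:
{"api": "carry_out", "payload": {"increments": [{"slide": [0, 0, 0.2], "twist": 0, "jaw": 1}, {"slide": [0, 0, 0], "twist": 0, "jaw": 1}, {"slide": [0, 0, 0], "twist": 0, "jaw": 0}, {"slide": [0, 0, 0], "twist": 0, "jaw": 0}, {"slide": [0, 0, 0], "twist": 0, "jaw": 0}]}}

```text
time_s: 9.53
ee_pos: [556.9, -314.9, 141.7]
orientation: [2.22, 2.222, 0.0]
wrist_force: [0.4, -0.0, -0.5]
opening: 58.3
```

Request:
{"api": "carry_out", "payload": {"increments": [{"slide": [0, 0, 0], "twist": 0, "jaw": 0}, {"slide": [0, 0, 0], "twist": 0, "jaw": 0}, {"slide": [0, 0, 0], "twist": 0, "jaw": 0}, {"slide": [0, 0, 0], "twist": 0, "jaw": 0}, {"slide": [0, 0, 0], "twist": 0, "jaw": 0}]}}

```text
time_s: 9.95
ee_pos: [556.7, -314.8, 141.3]
orientation: [2.22, 2.223, 0.0]
wrist_force: [0.2, 0.0, -0.1]
opening: 85.3
```

Released. Retreating up, then back toward the base and sideways to clear the view.

Request:
{"api": "carry_out", "payload": {"increments": [{"slide": [0, 0, -2], "twist": 0, "jaw": 0}, {"slide": [0, 0, -3], "twist": 0, "jaw": 0}, {"slide": [0, 0, -3], "twist": 0, "jaw": 0}, {"slide": [0, 0, -3], "twist": 0, "jaw": 0}, {"slide": [0, 0, 0], "twist": 0, "jaw": 0}]}}

```text
time_s: 10.37
ee_pos: [558.1, -315.6, 257.4]
orientation: [2.215, 2.217, 0.003]
wrist_force: [0.7, -0.8, -0.2]
opening: 85.4
```

Request:
{"api": "carry_out", "payload": {"increments": [{"slide": [-1.5, -3, 0], "twist": 0, "jaw": 0}, {"slide": [-1.5, -3, 0], "twist": 0, "jaw": 0}, {"slide": [-1.5, -3, 0], "twist": 0, "jaw": 0}, {"slide": [-1.5, -3, 0], "twist": 0, "jaw": 0}, {"slide": [-1.5, -3, 0], "twist": 0, "jaw": 0}]}}

```text
time_s: 10.78
ee_pos: [405.3, -390.3, 251.2]
orientation: [2.22, 2.223, -0.0]
wrist_force: [-0.8, 0.3, 0.3]
opening: 85.3
```

Request:
{"api": "carry_out", "payload": {"increments": [{"slide": [0, 0, 0], "twist": 0, "jaw": 0}, {"slide": [0, 0, 0], "twist": 0, "jaw": 0}, {"slide": [0, 0, 0], "twist": 0, "jaw": 0}]}}

```text
time_s: 11.03
ee_pos: [407.0, -389.9, 251.3]
orientation: [2.221, 2.222, 0.0]
wrist_force: [0.1, 0.2, 0.4]
opening: 85.4
```

Run:
```python
from h import *
s=imaging.grab_frame("scene")[:,:,::-1]; t=imaging.grab_frame("top")[:,:,::-1]
cv2.imwrite("pics/c7.png",np.hstack([crop(s,(190,255),70),crop(t,(440,215),70)]))
q=lambda z:np.array([556.5,-314.8,z])
print([proj(n,q(z)) for n in M for z in(164,139,114)])
try:
    a,sa=blob(s[:,:,::-1],(140,220,180,262));b,sb=blob(t[:,:,::-1],(450,200,480,235));print(a,sa,b,sb,tri(a,b),atz("scene",a,139))
except Exception as e: print(e)
```

```text
[array([155.54688106, 246.90786067]), array([158.52217111, 255.54983119]), array([161.39254893, 263.88707564]), array([467.73930021, 212.69900219]), array([464.43057663, 214.70443851]), array([461.25865812, 216.62695649])]
[157.90336134 252.48319328] [ 10  23  17  19 238] [466.7037037 212.9382716] [11  9 12 10 81] (array([ 558.37716069, -314.75470236,  150.58545776]), array([-0.68883766, -0.0626089 , -0.81489332, -0.05055593])) [ 549.42472481 -315.66755717  139.        ]
```

View pics/c7.png

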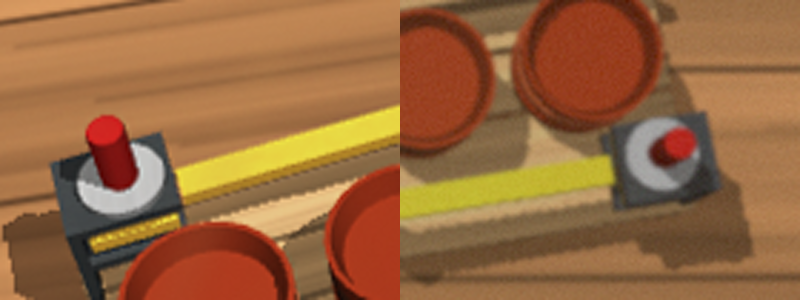

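The collar sits flat on the fork, at left crop (121,183). The grip is upright, the bar lies closed in the fork, and the gripper is well clear. Handing in.

```bash
python3 -c "
from bench import bot
bot.hand_in(); print(bot.state()['time_s'])"
```

```text
the job is handed in; nothing more can be done
the job is handed in; nothing more can be done
```

I took the long red-gripped pin from the rack, carried it to the fork, lowered it through the holes, let go and moved the arm clear. I handed in at about 11 s of the 42 s allowed; the simulator gives no verdict.

- **Final pictures:** The collar lies flat on the fork's top face, the grip stands upright and the bar is closed. The gripper is about 170 mm away.
- **Position:** The pin measured within about 3 mm of the fork hole's axis.
- **Forces:** The wrist force readings I saw peaked at about 8 N while gripping, and showed no jamming on the way down.
- **A disagreement:** The final blob triangulation put the red grip at z = 151 mm instead of the expected 139 mm. I put this down to the visible red area being mostly the grip's top and upper side, since the collar shows no gap above the fork. I did not measure the seating height or the bar angle separately.

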